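# Shut the cup steriliser, refit its D-shaft knob and hold it pressed

## Robot

A 6-joint arm with a two-finger parallel gripper is mounted at the origin on the work surface. World frame = base frame: x ahead of the robot, y to its left, z up, the work surface at z = 0. Lengths are in m, angles in degrees, forces in N, time in s.
With the tool pointing down it reaches from about 0.25 to 0.725 m from the base axis. Payload 9.7 kg.
Tool frame: the origin (TCP) lies midway between the tips of the shut fingers; the grasp point (between the pads) lies 19 mm behind it; z points along the fingers, y is the direction in which the jaws open and shut (so a half turn about z gives the same grasp; the last joint's range is limited). The gripper opens to 85 mm and grips with 20 to 120 N. Pads are 22 mm wide; open, the fingers measure 114 mm over their backs; the gripper's body (76 mm by 85 mm) begins 54 mm behind the grasp point. The pads swing forward as they close: fully open they stand 13 mm farther back than shut.
Start: joints at [-66.807, 4.979, 10.078, 95.1, 0, 90], TCP at [0.217, -0.506, 0.231] pointing down, gripper open.
Joint ranges: [-179.16, 179.16], [-48.56, 103.87], [-65.8, 70.77], [-126.05, 130.52], [-82.76, 87.17], [-180, 180]. Speed limits (degrees/s): [127.2, 127.2, 147.25, 180, 180, 180].

## Interface

Orientations are given as [roll, pitch, yaw] about the fixed x, y, z axes, in that order (R = Rz(yaw) Ry(pitch) Rx(roll)).
In Python, from workcell import arm gives the robot as it stands. The module is installed in compiled form; this text tells all that it offers.
- The arm moves only by the tool jog_arm, never from a script. Its argument "rows" is a list of rows, each a list of 5 numbers: the shift along the tool's x, y, z in m, then the turn about the tool's z in degrees, then the gripper command: -1 is shut, 1 is fully open, values between are in proportion. In form: [[dx, dy, dz, yaw, jaw], ...]. A call has exactly 5 rows; each row is the pose to reach, as a shift and turn from the pose commanded when the call began, along the tool's axes at that moment; what a row does not reach only later rows make up. A row lasts 1/10 s, in which the tool goes at most 50 mm and 8.59 degrees, less where a joint would pass 70% of its speed; a pose out of reach is approached as far as the arm can. A call with a gripper value outside its range is refused whole. The fingers move at their own pace and stop on an object; "grip_force" is the grip in N (left out, the last holds). Time passes only in rows, so rows that repeat a pose let the fingers close, or fill a call up. It gives the time, the measured TCP pose, the force and the opening at its end, in the units of the state.
- arm.get_state(): the state, without advancing time (a new reading comes with each control period).
- arm.read_camera(name): name is "scene" or "top" or "wrist"; returns (picture, depth): 400x640x3 uint8, red, green, blue; 400x640 float32, m along the optical axis (not along the pixel's ray), 0 where there is no reading.
- arm.camera_params(name): a dict with "K" (3x3 intrinsics, pixels), "cam_to_world" (4x4, takes a point from camera to world coordinates). Camera axes: x right, y down, z forward; pixel columns grow to the right and rows downward; lengths in m; the calibration is good to about 2 mm. A picture is of the moment at which its call begins: read the wrist's pose just before it. camera_params takes no time and is no camera call; for the wrist camera it gives the pose at the moment of the call.
- arm.finish_job(): hands the job in, once; it reports no verdict.
Trained networks look in the newest picture that a camera, given by its name, has taken for a name from the list of things; names that differ only in an ending like _2 or _b are one class to them, and where a whole thing is asked for, a point or a joint stands for the part that bears it (a point fixed in the world has none). Each returns a list of dicts, best first, with "score" (0 to 1); they miss things now and then, are a little off and sometimes report something else, mostly with a low value. They report only what shows in the picture. A call takes as long as a camera call.
- arm.spot_in(camera, label): "rect" ([left, top, right, bottom] in pixels, round what is visible of it).
- arm.pinpoint(camera, label): "uv" ([column, row] in pixels: a listed point, or the origin of a listed thing).
The state is a dict: "time": time; "joint_pos": joint angles; "qd": joint speeds; "joint_efforts": joint torques, N m; "tool_pos": TCP position; "tool_rot": TCP orientation; "ft_force": force on the tool from outside, world axes, zero at the start; "ft_torque": the same for the moment, N m; "opening": opening from 0.0 (shut) to 1.0 (fully open).
Only numpy, scipy, OpenCV 4.12 (cv2) and the standard library are available. Lean on these libraries where they do the work, as an engineer would, in place of code of your own. Each camera call takes 0.05 s, during which the arm holds its last target. There are 200 camera calls.

## Task

Push the cup steriliser's open door shut until it snaps home on its catch. Then take the loose black knob from the bamboo tray, turn it so that its pointed nose is on the same side as the flat of the steel D-shaft on top of the steriliser, push it fully onto the shaft and press the sprung shaft down with it to its stop. Finish while still holding the knob pressed down, with the door shut and the things standing around left where they are.

Things in the scene. Friction and masses are not known exactly. Their poses are not given: they have to be found in the camera images.
- door (a joint): the steriliser door's opening angle, rad: 0 shut, grows as it opens (to 1.2). Vertical hinge on the case's right-hand (-y) front edge; the free edge swings towards the robot. Light friction: it stays where left. Below about 0.08 rad a sprung catch resists (3 to 6 N at the free edge); past about 0.04 rad it pulls the door to 0 and keeps it there; let go earlier, it springs ajar.
- case: the cup steriliser's case: white box fixed to the sill, 200 mm deep, 240 mm wide, 200 mm high, open at its front (-x), where the door hangs. Origin: centre of its underside.
- door_hinge (a point): point on the door's hinge axis, level with the door's top edge. Its axes turn with the door: y along the door to its free edge, x into the case (push direction), z up. Door: white panel with clear window, 12 mm thick (outer face at x = -6 mm), 236 mm wide, from 5 to 200 mm above the sill; its top 45 mm is bare solid frame.
- door_edge (a point): free edge of the door: outer face, top edge, 236 mm from the hinge axis. Axes as for door_hinge. A steel finger pull stands 11 mm off the outer face, 12 mm from this edge, 50 to 110 mm above the sill.
- spindle (a joint): how far the D-shaft is pushed down, in m: 0 = up (rest), 0.006 = at its stop. Spring: 2.5 N to start, 6.7 N at the stop. It returns when released; it does not turn.
- spindle_tip (a point): centre of the top end of the steel D-shaft that stands upright on the case's top. x points from the shaft's axis to its flat (it may be turned relative to the case), z up. Round part 16 mm in diameter, flat 4 mm from the axis, top edge chamfered 2 mm; it stands 28 mm above the case's top when up, in a bushing 32 mm wide, 4 mm high; a dark flat tab on the case, 57 mm long, points to the flat's side.
- knob: loose black bar knob, 50 g, upright on the tray. Origin: centre of its underside, on the bore's axis; x points to its pointed nose, where the bore's flat is too; z up. Bar 44 mm along x (nose tip 33 mm from the axis), 28 mm wide with flat parallel sides to grip, 34 mm high. D-bore from below: radius 9 mm, flat 5 mm from the axis, 16 mm deep: fully on, the underside is 16 mm below the shaft's tip.
- tray: bamboo tray, fixed, 220 x 260 mm, rim 14 mm high; origin at the centre of its underside, floor 6 mm above it. The knob stands on its left (+y) half, the pill box on its right half.
- pillbox: bystander: round orange pill box, 60 mm in diameter, 38 mm high, on the tray; origin at the centre of its underside.
- jar: bystander: glass jar, 76 mm in diameter, 120 mm high; origin at the centre of its underside.
- mug: bystander: white mug, 76 mm in diameter, 85 mm high; origin at the centre of its underside.
- timer: bystander: plain grey round kitchen timer, 64 mm in diameter, 40 mm high; origin at the centre of its underside.

How it is judged (in metres and radians):
On the way, in this order (a step that is already met when the one before it is completed fails the run):
1. the door is shut and seated on its catch (value of joint door below 0.02 rad), for 0.3 s.
2. the knob is fully on the D-shaft (z of knob in the frame of spindle_tip below -0.013 m and horizontal distance between knob and spindle_tip below 0.004 m and angle between the x axis of knob and the x axis of spindle_tip, either way round below 0.3 rad and angle between knob's own z axis and vertical below 0.12 rad and value of joint door below 0.02 rad), for 0.1 s.
At the end, for the whole second after the job is handed in: The door is seated (angle under 0.02 rad); the knob is on the D-shaft (underside more than 13 mm below the tip, axis within 4 mm, turned within 0.3 rad, tilt under 0.12 rad); the shaft is pressed down more than 4 mm and the fingers are still on the knob (over 1 N), held through the last second (all of step 2 and value of joint spindle above 0.004 m and contact force between knob and the fingers above 1 N); the arm keeps its last pose, push and grip.
It fails at once if the orange pill box is moved more than 30 mm (distance of pillbox from where it was at the start of the episode above 0.03 m).
It fails at once if the glass jar is moved more than 30 mm (distance of jar from where it was at the start of the episode above 0.03 m).
It fails at once if the mug is moved more than 30 mm (distance of mug from where it was at the start of the episode above 0.03 m).
It fails at once if the grey kitchen timer is moved more than 30 mm (distance of timer from where it was at the start of the episode above 0.03 m).
It also fails if it takes over 67 s, if anything falls off the work surface, if the arm or the gripper's body presses on something with over 40 N, if the wrist force passes 120 N, or if a joint passes its speed limit or range.

## Working session

There is one attempt and no reset: what is moved stays moved. The work goes in short steps, Python scripts to look and compute and a tool call to move; the robot and the scene stay as the last step left them, time stands still between calls to the robot, and variables do not carry over. Pictures are saved under pics/ and viewed, about 8 in all and at most 12, crops included, and the job is handed in when it is done.

Besides the shell and the picture viewer there is one more tool, called after "Request:" as name(argument=value, ...), one argument or row to a line, values as JSON. jog_arm: Moves the arm, as the interface text tells. Its arguments: {"type":"object","properties":{"rows":{"type":"array","items":{"type":"array","items":{"type":"number"}}},"grip_force":{"type":"number"}},"required":["rows"]}

```bash
mkdir -p pics; cat > h.py <<'E'
import numpy as np, cv2
from workcell import arm
def world(cam,uv,depth=None,z=None):
    p=arm.camera_params(cam);K=np.array(p["K"]);T=np.array(p["cam_to_world"])
    r=np.linalg.inv(K)@[uv[0],uv[1],1.]
    if z is not None:
        d=T[:3,:3]@r; depth=(z-T[2,3])/d[2]
    return T[:3,3]+T[:3,:3]@(r*depth)
def snap(cam,name):
    im,d=arm.read_camera(cam); cv2.imwrite(f"pics/{name}.png",im[:,:,::-1]); np.save(f"pics/{cam}_d.npy",d); return im,d
def state():
    s=arm.get_state(); print({k:np.round(s[k],4) for k in("time","joint_pos","tool_pos","tool_rot","ft_force","opening")}); return s
E
python3 - <<'E'
from h import *
state()
for c in("scene","top"):
    im,d=snap(c,c+"0")
    for l in ["door_hinge","door_edge","spindle_tip","knob","pillbox","jar","mug","timer","case","tray"]:
        r=arm.pinpoint(c,l)
        for q in r[:1]:
            u=q["uv"];dd=d[min(399,max(0,int(u[1]))),min(639,max(0,int(u[0])))]
            print(c,l,round(q["score"],2),np.round(u,1),np.round(world(c,u,dd),3))
E
```

```text
{'time': np.float64(0.0), 'joint_pos': array([-6.68043e+01,  5.01190e+00,  1.00337e+01,  9.50979e+01,
        1.20000e-03,  9.00000e+01]), 'tool_pos': array([ 0.2165, -0.5053,  0.2306]), 'tool_rot': array([-1.799239e+02, -1.200000e-03,  2.319570e+01]), 'ft_force': array([-0.4784, -0.364 ,  0.301 ]), 'opening': np.float64(0.9999)}
scene door_hinge 0.58 [353.9 202.2] [ 0.35  -0.034 -0.001]
scene door_edge 0.92 [430.9 212.6] [0.438 0.261 0.198]
scene spindle_tip 0.48 [377.9 238.2] [0.609 0.176 0.2  ]
scene knob 0.46 [289.1 208.2] [ 0.517 -0.209  0.015]
scene pillbox 0.58 [279.3 205.4] [ 0.542 -0.231  0.04 ]
scene jar 0.59 [251.2 245.6] [ 0.746 -0.185  0.063]
scene mug 0.89 [477.  253.1] [0.377 0.421 0.048]
scene timer 0.66 [224.5 172.3] [ 0.501 -0.536  0.019]
scene case 0.64 [355.3 282.5] [0.76  0.191 0.192]
scene tray 0.86 [279.2 206.1] [ 0.546 -0.229  0.041]
top door_hinge 0.7 [428.3 202.7] [ 0.492 -0.547  0.036]
top door_edge 0.72 [216.9 218.8] [0.421 0.257 0.197]
top spindle_tip 0.39 [274.3 185.9] [0.538 0.05  0.202]
top knob 0.56 [346.3 196.9] [ 0.517 -0.224  0.044]
top pillbox 0.45 [375.2 218.2] [ 0.432 -0.335  0.042]
top jar 0.62 [343.6 152.9] [ 0.683 -0.213  0.093]
top mug 0.85 [186.1 245.5] [0.334 0.409 0.009]
top timer 0.49 [427.8 202.2] [ 0.494 -0.545  0.037]
top tray 0.89 [354.6 202.5] [ 0.498 -0.259  0.011]
```

View pics/scene0.png

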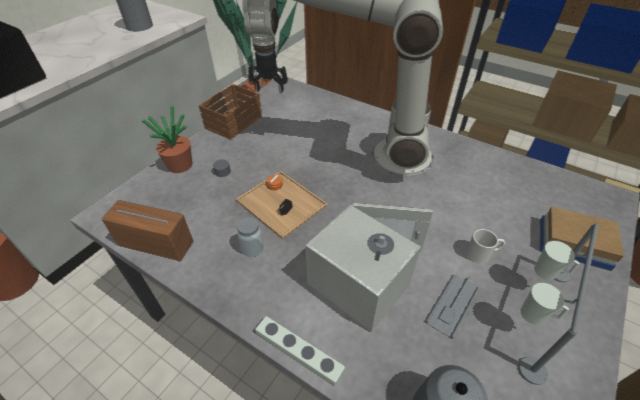

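View pics/top0.png

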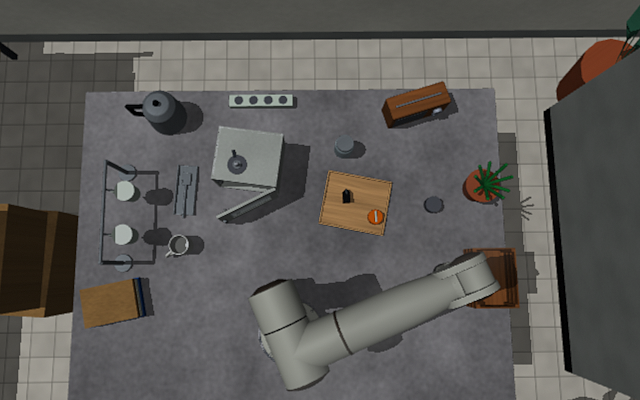

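The scene view shows the case with its door ajar at (395,215), the spindle at (380,243), the knob at (286,207) and the pill box at (275,182). In the top view the knob is at (347,196), pill box at (376,216), spindle at (237,161), door edge at (219,218) and hinge near (277,188). Next I'll measure these.

```bash
python3 - <<'E'
from h import *
im=cv2.imread("pics/top0.png");d=np.load("pics/top_d.npy")
p=arm.camera_params("top");K=np.array(p["K"]);T=np.array(p["cam_to_world"])
v,u=np.mgrid[:400,:640]
P=np.stack([(u-K[0,2])/K[0,0]*d,(v-K[1,2])/K[1,1]*d,d],-1)@T[:3,:3].T+T[:3,3]
print("px mm",d[160,250]/K[0,0])
def rect(m,n):
    q=P[m][:,:2].astype(np.float32); r=cv2.minAreaRect(q); print(n,m.sum(),np.round(r[0],3),np.round(r[1],3),round(r[2],1),'z',np.round(np.median(P[m][:,2]),3)); print(np.round(cv2.boxPoints(r),3).tolist())
box=lambda a,b,c,e:(u>a)&(u<c)&(v>b)&(v<e)
Z=P[...,2]
top=box(205,120,290,226)&(Z>.185)&(Z<.212)
n,l=cv2.connectedComponents(top.astype(np.uint8))
for i in range(1,n):
    if (l==i).sum()>30: rect(l==i,"top%d"%i)
rect(box(225,145,250,180)&(Z>.215),"spindle")
rect(box(335,185,360,206)&(Z>.03),"knob")
rect(box(362,204,390,228)&(Z>.03),"pill")
rect(box(330,135,362,160)&(Z>.05),"jar")
rect(box(163,233,192,260)&(Z>.05),"mug")
rect(box(420,192,446,216)&(Z>.03),"timer")
c=np.hstack([cv2.resize(im[115:230,200:295],None,fx=4.5,fy=4.5,interpolation=cv2.INTER_CUBIC),cv2.resize(im[165:240,315:395],(345,518),interpolation=cv2.INTER_CUBIC)[:517]])
cv2.imwrite("pics/crop.png",c);print(c.shape)
for n_,uv,z in(("tip",(237,152),.228),("edge",(218,219),.2)):print(n_,np.round(world("top",uv,z=z),3))
E
```

```text
px mm 0.003660725044621565
top1 3712 [0.582 0.161] [0.241 0.34 ] 82.4 z 0.2
[[0.3970000147819519, 0.06400000303983688], [0.734000027179718, 0.01899999938905239], [0.765999972820282, 0.257999986410141], [0.42899999022483826, 0.30300000309944153]]
spindle 18 [0.439 0.058] [0.46  0.023] 36.1 z 0.228
[[0.2460000067949295, -0.0689999982714653], [0.25999999046325684, -0.08699999749660492], [0.6309999823570251, 0.18400000035762787], [0.6179999709129333, 0.20200000703334808]]
knob 92 [ 0.39 -0.16] [0.042 0.337] 64.5 z 0.041
[[0.2280000001192093, -0.10599999874830246], [0.5329999923706055, -0.25099998712539673], [0.5509999990463257, -0.21400000154972076], [0.2460000067949295, -0.0689999982714653]]
pill 156 [ 0.361 -0.206] [0.057 0.353] 30.7 z 0.039
[[0.2460000067949295, -0.0689999982714653], [0.4269999861717224, -0.37299999594688416], [0.47600001096725464, -0.34299999475479126], [0.29499998688697815, -0.03999999910593033]]
jar 342 [ 0.492 -0.163] [0.075 0.522] 77.2 z 0.117
[[0.23000000417232513, -0.1420000046491623], [0.7379999756813049, -0.25699999928474426], [0.7549999952316284, -0.18400000
[... 184 characters left out ...]
23224], [0.375, 0.4699999988079071], [0.289000004529953, 0.47699999809265137]]
timer 213 [ 0.36  -0.337] [0.063 0.58 ] 29.1 z 0.04
[[0.19200000166893005, -0.0989999994635582], [0.4729999899864197, -0.6060000061988831], [0.527999997138977, -0.5759999752044678], [0.2460000067949295, -0.0689999982714653]]Traceback (most recent call last):
  File "<stdin>", line 21, in <module>
    return _nx.concatenate(arrs, 1, dtype=dtype, casting=casting)
           ~~~~~~~~~~~~~~~^^^^^^^^^^^^^^^^^^^^^^^^^^^^^^^^^^^^^^^
ValueError: all the input array dimensions except for the concatenation axis must match exactly, but along dimension 0, the array at index 0 has size 518 and the array at index 1 has size 517
```

```bash
python3 - <<'E'
from h import *
im=cv2.imread("pics/top0.png");d=np.load("pics/top_d.npy")
p=arm.camera_params("top");K=np.array(p["K"]);T=np.array(p["cam_to_world"])
v,u=np.mgrid[:400,:640]
P=np.stack([(u-K[0,2])/K[0,0]*d,(v-K[1,2])/K[1,1]*d,d],-1)@T[:3,:3].T+T[:3,3]
def rect(m,n):
    m=m&(d>0);q=P[m][:,:2].astype(np.float32); r=cv2.minAreaRect(q); print(n,m.sum(),np.round(r[0],3),np.round(r[1],3),round(r[2],1),'z',np.round(np.median(P[m][:,2]),3))
box=lambda a,b,c,e:(u>a)&(u<c)&(v>b)&(v<e)
Z=P[...,2]
rect(box(225,135,250,180)&(Z>.215),"spindle")
rect(box(335,185,360,206)&(Z>.03),"knob")
rect(box(362,204,390,228)&(Z>.03),"pill")
rect(box(330,135,362,160)&(Z>.05),"jar")
rect(box(163,233,192,260)&(Z>.05),"mug")
rect(box(420,192,446,216)&(Z>.03),"timer")
rect(box(205,192,290,226)&(Z>.185)&(Z<.212),"door")
a=cv2.resize(im[115:230,200:295],(430,520),interpolation=cv2.INTER_CUBIC)
b=cv2.resize(im[170:240,315:395],(360,520),interpolation=cv2.INTER_CUBIC)
cv2.imwrite("pics/crop.png",np.hstack([a,b]))
E
```

```text
spindle 16 [0.616 0.189] [0.01  0.025] 15.8 z 0.226
knob 88 [ 0.523 -0.221] [0.028 0.051] 89.1 z 0.041
pill 154 [ 0.438 -0.333] [0.055 0.055] 69.4 z 0.039
jar 333 [ 0.711 -0.213] [0.074 0.069] 83.7 z 0.116
mug 165 [0.333 0.433] [0.075 0.098] 8.4 z 0.075
timer 211 [ 0.485 -0.563] [0.061 0.06 ] 42.7 z 0.04
door 215 [0.472 0.167] [0.014 0.211] 26.1 z 0.198
```

View pics/crop.png

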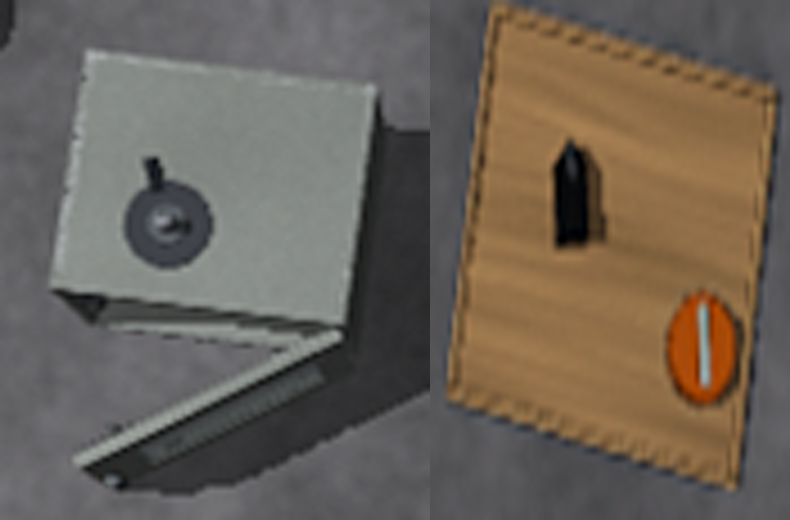

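The crop shows the tab (150,160) pointing roughly +x, turned about +16°, from the shaft at (168,222). The knob's nose (572,145) points along +x and the door is open about 0.59 rad. I'll travel to a point in front of the door near its free edge.

Request:
jog_arm(
  rows=[
    [0.145, -0.196, 0, 0, -1],
    [0.145, -0.196, 0, 0, -1],
    [0.145, -0.196, 0, 0, -1],
    [0.145, -0.196, 0, 0, -1],
    [0.145, -0.196, 0, 0, -1],
  ],
  grip_force=40,
)

```text
time: 1.6
tool_pos: [0.2726, -0.2663, 0.2314]
tool_rot: [180.0, -0.0, 23.2]
ft_force: [1.0, -0.5, -0.2]
opening: 0.143
```

Request:
jog_arm(
  rows=[
    [0.145, -0.196, 0, 0, -1],
    [0.145, -0.196, 0, 0, -1],
    [0.145, -0.196, 0, 0, -1],
    [0.145, -0.196, 0, 0, -1],
    [0.145, -0.196, 0, 0, -1],
  ],
)

```text
time: 2.1
tool_pos: [0.3287, -0.0289, 0.2316]
tool_rot: [180.0, -0.1, 23.2]
ft_force: [2.1, -0.2, 0.5]
opening: 0.001
```

Request:
jog_arm(
  rows=[
    [0.145, -0.196, 0, 0, -1],
    [0.145, -0.196, 0, 0, -1],
    [0.145, -0.196, 0, 0, -1],
    [0.145, -0.196, 0, 0, -1],
    [0.145, -0.196, 0, 0, -1],
  ],
)

```text
time: 2.6
tool_pos: [0.3936, 0.1898, 0.2314]
tool_rot: [-179.0, -0.0, 25.3]
ft_force: [-0.9, -0.7, 1.2]
opening: -0.002
```

Request:
jog_arm(
  rows=[
    [0, 0, 0.03, 0, -1],
    [0, 0, 0.06, 0, -1],
    [0, 0, 0.06, 0, -1],
    [0, 0, 0.06, 0, -1],
    [0, 0, 0.06, 0, -1],
  ],
)

```text
time: 3.1
tool_pos: [0.3944, 0.1867, 0.1732]
tool_rot: [-179.0, -0.1, 24.8]
ft_force: [0.6, -0.9, -0.8]
opening: -0.005
```

```bash
python3 - <<'E'
from h import *
state()
im,d=snap("top","top1"); im2,_=snap("wrist","wr1")
cv2.imwrite("pics/c1.png",np.hstack([cv2.resize(im[110:270,150:310,::-1],(400,400)),cv2.resize(im2[:,:,::-1],(400,250))[:, :] if 0 else cv2.copyMakeBorder(cv2.resize(im2[:,:,::-1],(400,250)),0,150,0,0,cv2.BORDER_CONSTANT)]))
E
```

```text
{'time': np.float64(3.1), 'joint_pos': array([ 24.7021, -11.495 , -12.083 ,  89.2846,   0.9705, 179.9439]), 'tool_pos': array([0.3944, 0.1867, 0.1732]), 'tool_rot': array([-1.790296e+02, -1.283000e-01,  2.475820e+01]), 'ft_force': array([ 0.5814, -0.9173, -0.7922]), 'opening': np.float64(-0.0052)}
```

View pics/c1.png

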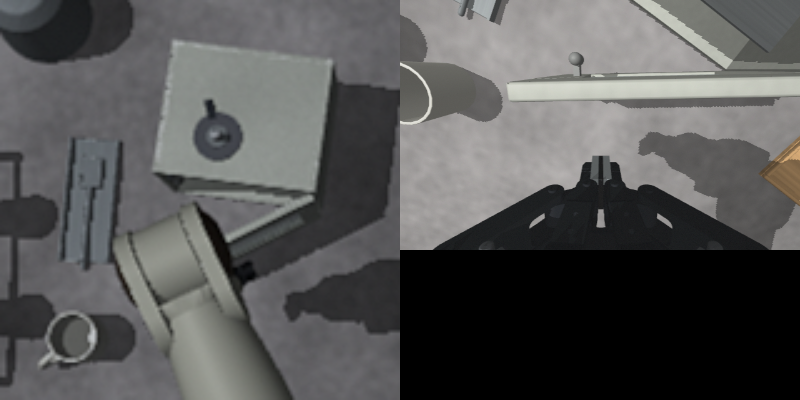

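Joint 6 is at its limit, so I'll turn the tool about 147° to yaw ~172. The later moves need that side anyway.

Request:
jog_arm(
  rows=[
    [0, 0, 0, -8, -1],
    [0, 0, 0, -16, -1],
    [0, 0, 0, -24, -1],
    [0, 0, 0, -32, -1],
    [0, 0, 0, -40, -1],
  ],
)

```text
time: 3.7
tool_pos: [0.3943, 0.1867, 0.1725]
tool_rot: [-179.3, -0.7, 65.1]
ft_force: [-0.1, -0.5, 0.7]
opening: 0.001
```

Request:
jog_arm(
  rows=[
    [0, 0, 0, -8, -1],
    [0, 0, 0, -16, -1],
    [0, 0, 0, -24, -1],
    [0, 0, 0, -32, -1],
    [0, 0, 0, -40, -1],
  ],
)

```text
time: 4.2
tool_pos: [0.3943, 0.1867, 0.1724]
tool_rot: [-179.9, -1.0, 105.1]
ft_force: [0.6, -0.3, -0.8]
opening: -0.001
```

Request:
jog_arm(
  rows=[
    [0, 0, 0, -8, -1],
    [0, 0, 0, -16, -1],
    [0, 0, 0, -24, -1],
    [0, 0, 0, -32, -1],
    [0, 0, 0, -40, -1],
  ],
)

```text
time: 4.7
tool_pos: [0.3943, 0.1867, 0.1725]
tool_rot: [179.4, -0.8, 145.1]
ft_force: [0.5, 0.5, -1.1]
opening: 0.001
```

Request:
jog_arm(
  rows=[
    [0, 0, 0, -8, -1],
    [0, 0, 0, -16, -1],
    [0, 0, 0, -24, -1],
    [0, 0, 0, -27, -1],
    [0, 0, 0, -27, -1],
  ],
)

```text
time: 5.2
tool_pos: [0.3942, 0.1867, 0.1723]
tool_rot: [179.1, -0.5, 171.8]
ft_force: [-0.9, 0.8, -0.1]
opening: -0.001
```

Request:
jog_arm(
  rows=[
    [0, 0.02, 0, 0, -1],
    [0, 0.038, 0, 0, -1],
    [-0.02, 0.042, 0, 0, -1],
    [-0.04, 0.048, 0, 0, -1],
    [-0.06, 0.056, 0, 0, -1],
  ],
)

```text
time: 5.7
tool_pos: [0.4621, 0.2337, 0.1723]
tool_rot: [179.2, -0.5, 171.7]
ft_force: [-0.3, 0.0, 0.2]
opening: -0.003
```

Request:
jog_arm(
  rows=[
    [-0.015, 0.005, 0, 0, -1],
    [-0.03, 0.01, 0, 0, -1],
    [-0.04, 0.014, 0, 0, -1],
    [-0.05, 0.017, 0, 0, -1],
    [-0.05, 0.017, 0, 0, -1],
  ],
)

```text
time: 6.2
tool_pos: [0.514, 0.2432, 0.1711]
tool_rot: [179.2, -0.5, 171.7]
ft_force: [-0.8, 0.6, -0.2]
opening: -0.003
```

Request:
jog_arm(
  rows=[
    [-0.005, 0.001, 0, 0, -1],
    [-0.01, 0.001, 0, 0, -1],
    [-0.015, 0.002, 0, 0, -1],
    [-0.02, 0.003, 0, 0, -1],
    [-0.02, 0.003, 0, 0, -1],
  ],
)

```text
time: 6.7
tool_pos: [0.5336, 0.2431, 0.1712]
tool_rot: [179.2, -0.5, 171.8]
ft_force: [-0.4, -0.4, 0.1]
opening: -0.002
```

```bash
python3 - <<'E'
from h import *
state()
im,d=snap("scene","s2"); im2,_=snap("wrist","wr2")
cv2.imwrite("pics/c2.png",np.hstack([cv2.resize(im[180:340,290:450,::-1],(400,400),interpolation=cv2.INTER_CUBIC),cv2.copyMakeBorder(cv2.resize(im2[:,:,::-1],(400,250)),0,150,0,0,cv2.BORDER_CONSTANT)]))
E
```

```text
{'time': np.float64(6.7), 'joint_pos': array([24.0308,  9.1965,  8.0502, 88.8853,  0.9641, 32.263 ]), 'tool_pos': array([0.5336, 0.2431, 0.1712]), 'tool_rot': array([179.2016,  -0.5414, 171.7713]), 'ft_force': array([-0.3902, -0.4482,  0.1033]), 'opening': np.float64(-0.0015)}
```

View pics/c2.png

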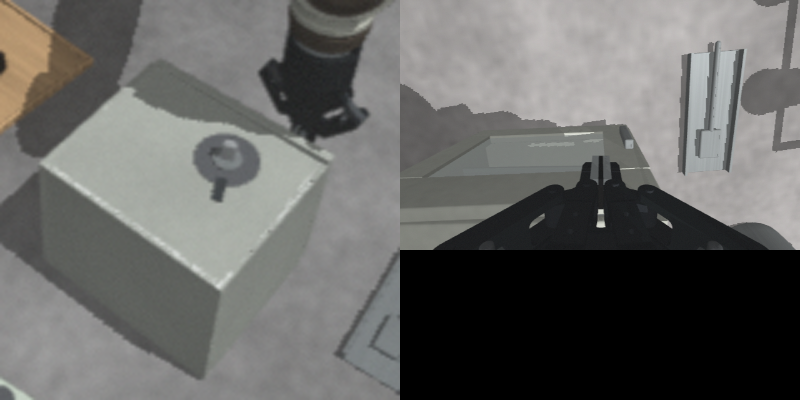

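The door is nearly shut, with a thin gap left at its free edge (scene crop 310,145). I'll keep pushing in small steps.

Request:
jog_arm(
  rows=[
    [-0.003, 0, 0, 0, -1],
    [-0.006, 0, 0, 0, -1],
    [-0.009, 0, 0, 0, -1],
    [-0.01, 0, 0, 0, -1],
    [-0.01, 0, 0, 0, -1],
  ],
)

```text
time: 7.3
tool_pos: [0.5397, 0.2424, 0.1712]
tool_rot: [179.2, -1.0, 171.9]
ft_force: [-23.2, 2.8, 8.4]
opening: 0.003
```

Request:
jog_arm(
  rows=[
    [-0.002, 0, 0, 0, -1],
    [-0.004, 0, 0, 0, -1],
    [-0.006, 0, 0, 0, -1],
    [-0.006, 0, 0, 0, -1],
    [-0.006, 0, 0, 0, -1],
  ],
)

```text
time: 7.8
tool_pos: [0.5399, 0.2424, 0.1712]
tool_rot: [179.2, -1.6, 172.0]
ft_force: [-55.6, 4.7, 17.6]
opening: -0.002
```

Request:
jog_arm(
  rows=[
    [0.02, 0, 0, 0, -1],
    [0.05, 0, 0, 0, -1],
    [0.05, 0, -0.03, 0, -1],
    [0.05, 0, -0.06, 0, 1],
    [0.05, 0, -0.06, 0, 1],
  ],
)

```text
time: 8.3
tool_pos: [0.5013, 0.2477, 0.2358]
tool_rot: [179.0, -0.2, 171.8]
ft_force: [-0.7, -0.7, 1.1]
opening: 0.333
```

```bash
python3 - <<'E'
from h import *
state()
im2,d=snap("wrist","wr3")
for l in("spindle_tip","door_edge"):
    for q in arm.pinpoint("wrist",l)[:1]:
        print(l,q["score"],q["uv"],np.round(world("wrist",q["uv"],z=.228 if l[0]=='s' else .2),3))
im,_=snap("top","t3")
cv2.imwrite("pics/c3.png",np.hstack([cv2.resize(im[110:210,200:300,::-1],(400,400),interpolation=cv2.INTER_CUBIC),cv2.copyMakeBorder(cv2.resize(im2[:,:,::-1],(400,250)),0,150,0,0,cv2.BORDER_CONSTANT)]))
E
```

```text
{'time': np.float64(8.3), 'joint_pos': array([25.8065,  5.9621, 11.6377, 95.3045,  0.96  , 34.0207]), 'tool_pos': array([0.5013, 0.2477, 0.2358]), 'tool_rot': array([178.9967,  -0.2295, 171.7909]), 'ft_force': array([-0.7382, -0.6534,  1.0798]), 'opening': np.float64(0.333)}
```

View pics/c3.png

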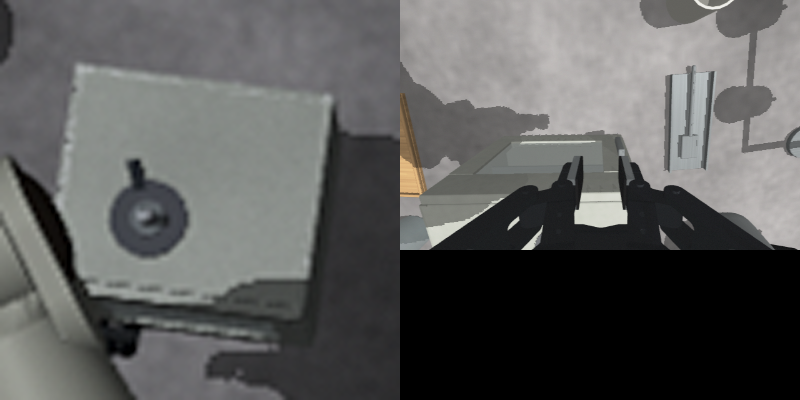

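The top view (left) shows the door panel lying parallel along the case front, rows 280–340, so it looks shut. Next I'll go above the knob.

Request:
jog_arm(
  rows=[
    [-0.041, -0.231, 0, 0, 1],
    [-0.041, -0.231, 0, 0, 1],
    [-0.041, -0.231, 0, 0, 1],
    [-0.041, -0.231, 0, 0, 1],
    [-0.041, -0.231, 0, 0, 1],
  ],
)

```text
time: 9.0
tool_pos: [0.5071, 0.01, 0.2267]
tool_rot: [179.2, -0.6, 171.7]
ft_force: [-0.3, 0.9, 0.5]
opening: 0.996
```

Request:
jog_arm(
  rows=[
    [-0.041, -0.231, 0, 0, 1],
    [-0.041, -0.231, 0, 0, 1],
    [-0.041, -0.231, 0, 0, 1],
    [-0.041, -0.231, 0, 0, 1],
    [-0.041, -0.231, 0, 0, 1],
  ],
)

```text
time: 9.5
tool_pos: [0.5145, -0.2247, 0.2226]
tool_rot: [179.2, -0.6, 171.7]
ft_force: [1.7, 0.7, -0.3]
opening: 1.0
```

Request:
jog_arm(
  rows=[
    [0, 0, 0, -8, 1],
    [0, 0, 0, -8, 1],
    [0, 0, 0, -8, 1],
    [0, 0, 0, -8, 1],
    [0, 0, 0, -8, 1],
  ],
)

```text
time: 10.0
tool_pos: [0.5154, -0.221, 0.2242]
tool_rot: [179.1, -0.4, 179.8]
ft_force: [0.1, -0.7, -0.1]
opening: 1.002
```

```bash
python3 - <<'E'
from h import *
state()
im2,d=snap("wrist","wr4")
for q in arm.pinpoint("wrist","knob")[:1]: print(q["score"],q["uv"],np.round(world("wrist",q["uv"],z=.006),3))
im,d=snap("top","t4")
p=arm.camera_params("top");K=np.array(p["K"]);T=np.array(p["cam_to_world"])
v,u=np.mgrid[:400,:640]
P=np.stack([(u-K[0,2])/K[0,0]*d,(v-K[1,2])/K[1,1]*d,d],-1)@T[:3,:3].T+T[:3,3]
m=(u>200)&(u<295)&(v>110)&(v<226)&(P[...,2]>.19)&(P[...,2]<.21)&(d>0)
r=cv2.minAreaRect(P[m][:,:2].astype(np.float32));print("case+door",np.round(r[0],3),np.round(r[1],3),r[2])
B=(cv2.resize(im[110:210,200:300,::-1],(400,400),interpolation=cv2.INTER_CUBIC))
cv2.imwrite("pics/c4.png",np.hstack([B,cv2.copyMakeBorder(cv2.resize(im2[:,:,::-1],(400,250)),0,150,0,0,cv2.BORDER_CONSTANT)]))
E
```

```text
{'time': np.float64(10.0), 'joint_pos': array([-23.5288,   7.0809,  11.5682,  95.2129,   0.6355, -23.2832]), 'tool_pos': array([ 0.5154, -0.221 ,  0.2242]), 'tool_rot': array([179.1294,  -0.4153, 179.7535]), 'ft_force': array([ 0.1013, -0.7459, -0.0787]), 'opening': np.float64(1.0023)}
0.74 [319.2, 182.6] [ 0.521 -0.22   0.006]
case+door [0.644 0.153] [0.242 0.215] 82.10076141357422
```

View pics/c4.png

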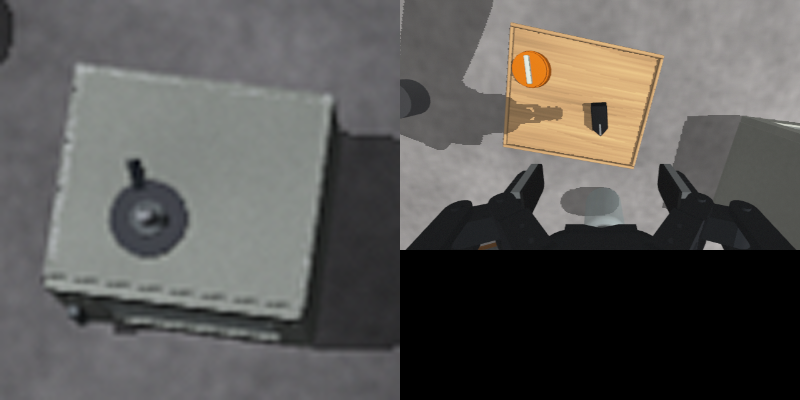

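The door reads shut: case plus door measures 0.215 m deep, as 200 mm plus the panel should. In the wrist view the knob is at (598,118), between the open fingers' lines. I'll measure the knob closely, and the tab yaw.

```bash
python3 - <<'E'
from h import *
d=np.load("pics/wrist_d.npy");p=arm.camera_params("wrist");K=np.array(p["K"]);T=np.array(p["cam_to_world"])
v,u=np.mgrid[:400,:640]
P=np.stack([(u-K[0,2])/K[0,0]*d,(v-K[1,2])/K[1,1]*d,d],-1)@T[:3,:3].T+T[:3,3]
m=(d>0)&(P[...,2]>.035)&(P[...,2]<.045)&(np.hypot(P[...,0]-.523,P[...,1]+.221)<.05)
Q=P[m];r=cv2.minAreaRect(Q[:,:2].astype(np.float32));print(m.sum(),r,np.median(Q[:,2]))
tip=Q[Q[:,0].argmax()];print("nose",tip, "minx",Q[:,0].min())
s=Q[(Q[:,0]<.53)]
for x in np.arange(.497,.55,.008):
    k=Q[abs(Q[:,0]-x)<.003]; 
    if len(k): print(round(x,3),np.round([k[:,1].min(),k[:,1].max(),k[:,1].mean()],4))
print("cam",T[:3,3])
f=lambda x,y,z:world("top",(200+x/4-.375,110+y/4-.375),z=z)
a=f(148,218,.204);b=f(133,164,.203);t=f(151,212,.228);print(a,b,t,np.degrees(np.arctan2(b[1]-a[1],b[0]-a[0])))
# dark tab mask in top pic
im=cv2.imread("pics/t4.png");g=im.max(2)
m=np.zeros(g.shape,bool);m[140:180,220:255]=g[140:180,220:255]<70
ys,xs=np.nonzero(m);W=np.array([world("top",(x,y),z=.203) for x,y in zip(xs,ys)]);print(len(W),np.round(W.min(0),3),np.round(W.max(0),3))
print(cv2.resize(g[145:178,225:250],None,fx=1,fy=1))
E
```

```text
1128 ((0.526374876499176, -0.2208140790462494), (0.05524763837456703, 0.02792302705347538), 3.0687077045440674) 0.03949007720984882
nose [ 0.55396296 -0.21940762  0.03890789] minx 0.4986029036563724
0.497 [-0.234  -0.2096 -0.2205]
0.505 [-0.2352 -0.2086 -0.222 ]
0.513 [-0.2354 -0.2075 -0.2217]
0.521 [-0.2344 -0.2073 -0.2208]
0.529 [-0.2346 -0.2073 -0.2211]
0.537 [-0.2336 -0.2062 -0.2204]
0.545 [-0.2314 -0.2095 -0.2205]
cam [ 0.44204356 -0.22331875  0.36689992]
[0.61950505 0.18718674 0.204     ] [0.67033531 0.20172164 0.203     ] [0.62015313 0.18122849 0.228     ] 15.957867112004836
77 [0.587 0.153 0.203] [0.673 0.219 0.203]
[[140 139 142 142 143 139 138 140 139 139 138 136 137 137 136 136 138 138
  138 136 135 136 135 135 134]
 [141 141 142 142 141 138 138 140 140 139 139 137 137 136 137 137 135 136
  135 137 136 135 136 137 135]
 [143 141 143 142 141 141 140 142 140 139 139 138 138 137 136 135 136 136
  135 135 135 135 135 136 134]
 [142 141 140 141 140 143 144 144 144 143 141 139 138 136 134 134 135 136
  136 136 134 134 135 135 135]
 [140 140 141 141 142 143 132 125 117 112 134 14
[... 2297 characters left out ...]
75  75  75  74  75  74  74  74  72  67
   82 135 154 146 145 146 147]
 [145 147 147 145 149 136 107  78  69  73  73  75  75  73  73  62  61  88
  136 153 150 147 145 143 144]
 [144 147 147 146 146 149 143 118  96  84  68  65  68  67  79  89  98 137
  153 149 148 147 147 144 145]
 [146 144 145 145 145 144 145 148 142 125 104 103 106 106 118 147 156 150
  147 148 149 148 147 145 147]
 [145 144 144 144 144 141 143 144 147 148 150 154 154 151 150 150 149 147
  147 148 149 149 147 146 146]
 [145 143 144 145 143 141 144 145 144 143 147 146 148 146 144 145 148 146
  147 146 147 149 147 147 148]
 [144 143 146 146 144 142 143 145 144 144 146 146 146 146 145 146 144 144
  147 144 146 149 150 147 147]]
```

Knob: axis (0.521, −0.221), yaw about +2.5°, top at 0.040 m, which all agrees with the given sizes. Tab yaw is about 16°. Descending.

Request:
jog_arm(
  rows=[
    [-0.007, -0.003, 0.04, -2.5, 1],
    [-0.007, -0.003, 0.08, -2.5, 1],
    [-0.007, -0.003, 0.12, -2.5, 1],
    [-0.007, -0.003, 0.16, -2.5, 1],
    [-0.007, -0.003, 0.16, -2.5, 1],
  ],
)

```text
time: 10.65
tool_pos: [0.5181, -0.2207, 0.0587]
tool_rot: [178.9, -0.8, -177.7]
ft_force: [-0.7, 0.5, -1.0]
opening: 1.001
```

Request:
jog_arm(
  rows=[
    [0, 0, 0.02, 0, 1],
    [0, 0, 0.04, 0, 1],
    [0, 0, 0.049, 0, 1],
    [0, 0, 0.049, 0, 1],
    [0, 0, 0.049, 0, 1],
  ],
)

```text
time: 11.15
tool_pos: [0.5214, -0.2218, 0.0168]
tool_rot: [179.1, -0.3, -177.7]
ft_force: [0.1, 1.2, 0.2]
opening: 1.0
```

Request:
jog_arm(
  rows=[
    [0, 0, 0.004, 0, 1],
    [0, 0, 0.004, 0, -1],
    [0, 0, 0.004, 0, -1],
    [0, 0, 0.004, 0, -1],
    [0, 0, 0.004, 0, -1],
  ],
  grip_force=60,
)

```text
time: 11.65
tool_pos: [0.5207, -0.2215, 0.0113]
tool_rot: [179.1, -0.4, -177.7]
ft_force: [0.3, -0.3, -0.8]
opening: 0.327
```

Request:
jog_arm(
  rows=[
    [0, 0, 0, 0, -1],
    [0, 0, 0, 0, -1],
    [0, 0, 0, 0, -1],
    [0, 0, 0, 0, -1],
    [0, 0, 0, 0, -1],
  ],
)

```text
time: 12.15
tool_pos: [0.5209, -0.2216, 0.0114]
tool_rot: [179.1, -0.4, -177.7]
ft_force: [0.5, -0.1, 5.9]
opening: 0.322
```

```bash
python3 - <<'E'
from h import *
state()
im2,d=snap("wrist","wr5");im,_=snap("top","t5")
cv2.imwrite("pics/c5.png",cv2.resize(im2[100:400,150:490,::-1],(680,600)))
E
```

```text
{'time': np.float64(12.15), 'joint_pos': array([-23.3631,   9.4134,  -9.4712,  71.8131,   0.6349, -25.6455]), 'tool_pos': array([ 0.5209, -0.2216,  0.0114]), 'tool_rot': array([ 179.1257,   -0.3542, -177.7187]), 'ft_force': array([ 0.48  , -0.1223,  5.9363]), 'opening': np.float64(0.3217)}
```

View pics/c5.png

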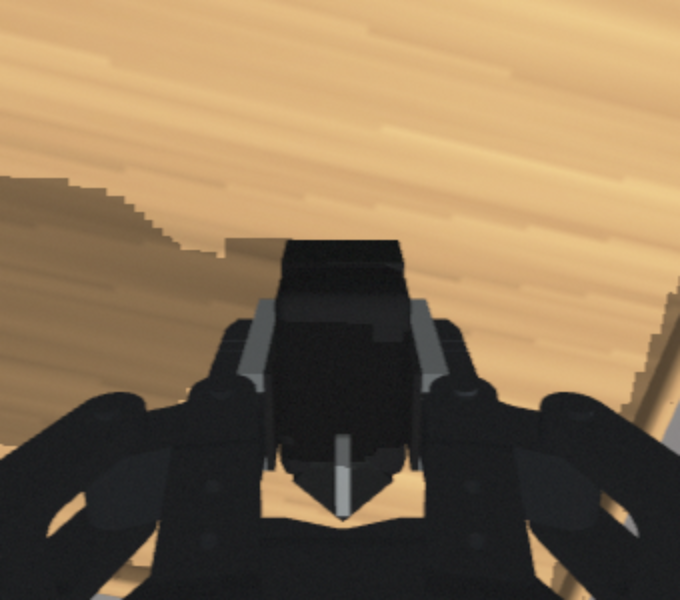

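The knob is held squarely: opening 27 mm, nose at (343,518) pointing +x, bar parallel to the pads. I'll lift and carry it past the spindle so the wrist camera can see the shaft.

Request:
jog_arm(
  rows=[
    [0, 0, -0.02, 0, -1],
    [0, 0, -0.06, 0, -1],
    [0, 0, -0.1, 0, -1],
    [0, 0, -0.15, 0, -1],
    [0, 0, -0.2, 0, -1],
  ],
)

```text
time: 12.75
tool_pos: [0.5215, -0.2242, 0.2121]
tool_rot: [179.1, -0.5, -177.7]
ft_force: [1.6, -0.2, 0.7]
opening: 0.319
```

Request:
jog_arm(
  rows=[
    [0, 0, -0.04, 0, -1],
    [0, 0, -0.08, 0, -1],
    [0, 0, -0.09, 0, -1],
    [0, 0, -0.09, 0, -1],
    [0, 0, -0.09, 0, -1],
  ],
)

```text
time: 13.25
tool_pos: [0.5228, -0.2259, 0.2992]
tool_rot: [179.1, -0.5, -177.7]
ft_force: [-0.6, -0.4, -0.7]
opening: 0.317
```

Request:
jog_arm(
  rows=[
    [-0.078, 0.202, 0, 0, -1],
    [-0.078, 0.202, 0, 0, -1],
    [-0.078, 0.202, 0, 0, -1],
    [-0.078, 0.202, 0, 0, -1],
    [-0.078, 0.202, 0, 0, -1],
  ],
)

```text
time: 13.75
tool_pos: [0.5931, -0.0169, 0.3009]
tool_rot: [179.0, -0.6, -177.5]
ft_force: [1.1, -0.4, -0.4]
opening: 0.316
```

Request:
jog_arm(
  rows=[
    [-0.078, 0.202, 0, 0, -1],
    [-0.078, 0.202, 0, 0, -1],
    [-0.078, 0.202, 0, 0, -1],
    [-0.078, 0.202, 0, 0, -1],
    [-0.078, 0.202, 0, 0, -1],
  ],
)

```text
time: 14.25
tool_pos: [0.663, 0.1879, 0.3026]
tool_rot: [179.1, -0.6, -177.5]
ft_force: [-0.3, 0.3, -1.1]
opening: 0.316
```

Request:
jog_arm(
  rows=[
    [0, 0, 0, -7, -1],
    [0, 0, 0, -13.7, -1],
    [0, 0, 0, -13.7, -1],
    [0, 0, 0, -13.7, -1],
    [0, 0, 0, -13.7, -1],
  ],
)

```text
time: 14.75
tool_pos: [0.6626, 0.1835, 0.3058]
tool_rot: [179.0, -0.2, -164.2]
ft_force: [0.8, 0.3, -0.1]
opening: 0.318
```

```bash
python3 - <<'E'
from h import *
state()
im2,d=snap("wrist","wr6")
p=arm.camera_params("wrist");print(np.round(p["cam_to_world"],3).tolist(),p["K"][0])
for q in arm.pinpoint("wrist","spindle_tip")[:2]: print(q["score"],q["uv"],np.round(world("wrist",q["uv"],z=.228),4))
cv2.imwrite("pics/c6.png",im2[:,:,::-1])
K=np.array(p["K"]);T=np.array(p["cam_to_world"])
v,u=np.mgrid[:400,:640]
P=np.stack([(u-K[0,2])/K[0,0]*d,(v-K[1,2])/K[1,1]*d,d],-1)@T[:3,:3].T+T[:3,3]
m=(d>0)&(P[...,2]>.222)&(P[...,2]<.232)&(np.hypot(P[...,0]-.618,P[...,1]-.187)<.03)
Q=P[m];print(m.sum())
if m.sum()>10:print(cv2.minEnclosingCircle(Q[:,:2].astype(np.float32)),Q.mean(0))
E
```

```text
{'time': np.float64(14.75), 'joint_pos': array([ 15.0873,  30.8389,  51.1987, 110.5847,   0.9513,  -0.717 ]), 'tool_pos': array([0.6626, 0.1835, 0.3058]), 'tool_rot': array([ 179.046 ,   -0.2129, -164.1958]), 'ft_force': array([ 0.826 ,  0.2617, -0.1046]), 'opening': np.float64(0.3176)}
[[-0.274, 0.921, 0.276, 0.592], [0.962, 0.257, 0.096, 0.161], [0.017, 0.292, -0.956, 0.448], [0.0, 0.0, 0.0, 1.0]] [313.60830693   0.         320.92005824]
0.63 [345.6, 162.8] [0.6202 0.1908 0.228 ]
329
((0.6208589673042297, 0.1903371512889862), 0.008204741403460503) [0.61918756 0.18945322 0.22710062]
```

View pics/c6.png

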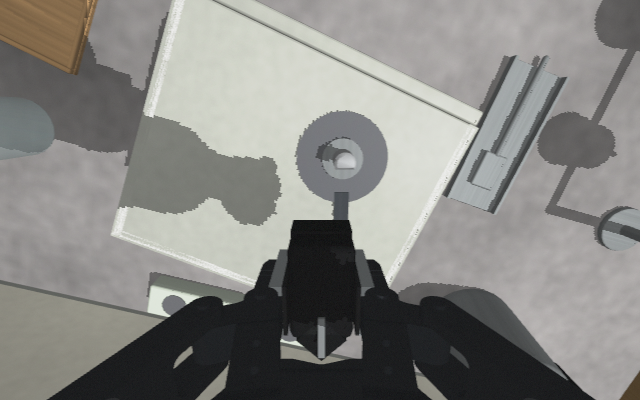

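The wrist view shows the D-shaft tip at (345,162), its flat on the lower side, and the tab at (341,205). Both line up with the nose direction, and the tip is at about (0.6206, 0.1905). Moving over it.

Request:
jog_arm(
  rows=[
    [0.02, 0.009, 0, 0, -1],
    [0.0385, 0.017, 0, 0, -1],
    [0.0385, 0.017, 0.03, 0, -1],
    [0.0385, 0.017, 0.06, 0, -1],
    [0.0385, 0.017, 0.06, 0, -1],
  ],
)

```text
time: 15.35
tool_pos: [0.6188, 0.1901, 0.2424]
tool_rot: [179.0, -0.6, -164.1]
ft_force: [-0.5, -0.2, -0.7]
opening: 0.317
```

Request:
jog_arm(
  rows=[
    [0, 0, 0, 0, -1],
    [0, 0, 0, 0, -1],
    [0, 0, 0, 0, -1],
    [0, 0, 0, 0, -1],
    [0, 0, 0, 0, -1],
  ],
)

```text
time: 15.85
tool_pos: [0.6208, 0.1906, 0.2473]
tool_rot: [179.0, -0.1, -164.0]
ft_force: [0.1, -0.6, -0.6]
opening: 0.315
```

Request:
jog_arm(
  rows=[
    [0, 0, 0.005, 0, -1],
    [0, 0, 0.01, 0, -1],
    [0, 0, 0.015, 0, -1],
    [0, 0, 0.018, 0, -1],
    [0, 0, 0.018, 0, -1],
  ],
)

```text
time: 16.35
tool_pos: [0.6201, 0.1908, 0.2279]
tool_rot: [179.0, -0.2, -164.0]
ft_force: [-0.2, -0.1, -0.0]
opening: 0.315
```

Request:
jog_arm(
  rows=[
    [0, 0, 0.002, 0, -1],
    [0, 0, 0.004, 0, -1],
    [0, 0, 0.006, 0, -1],
    [0, 0, 0.006, 0, -1],
    [0, 0, 0.006, 0, -1],
  ],
)

```text
time: 16.85
tool_pos: [0.6203, 0.191, 0.2227]
tool_rot: [179.0, -0.2, -164.0]
ft_force: [-0.2, 0.3, -0.6]
opening: 0.315
```

The underside is about 11 mm below the tip with no force, so the shaft has entered the bore. Continuing.

Request:
jog_arm(
  rows=[
    [0, 0, 0.002, 0, -1],
    [0, 0, 0.004, 0, -1],
    [0, 0, 0.006, 0, -1],
    [0, 0, 0.007, 0, -1],
    [0, 0, 0.007, 0, -1],
  ],
)

```text
time: 17.35
tool_pos: [0.6203, 0.1911, 0.216]
tool_rot: [179.0, -0.1, -164.0]
ft_force: [-1.0, -0.8, 2.9]
opening: 0.319
```

Request:
jog_arm(
  rows=[
    [0, 0, 0.001, 0, -1],
    [0, 0, 0.002, 0, -1],
    [0, 0, 0.003, 0, -1],
    [0, 0, 0.004, 0, -1],
    [0, 0, 0.004, 0, -1],
  ],
)

```text
time: 17.85
tool_pos: [0.6203, 0.1911, 0.2119]
tool_rot: [179.1, -0.1, -164.0]
ft_force: [-0.5, -1.4, 5.0]
opening: 0.313
```

Request:
jog_arm(
  rows=[
    [0, 0, 0.001, 0, -1],
    [0, 0, 0.002, 0, -1],
    [0, 0, 0.003, 0, -1],
    [0, 0, 0.003, 0, -1],
    [0, 0, 0.003, 0, -1],
  ],
)

```text
time: 18.35
tool_pos: [0.6204, 0.1911, 0.2111]
tool_rot: [179.1, 0.0, -164.0]
ft_force: [-2.9, -3.1, 15.7]
opening: 0.313
```

Request:
jog_arm(
  rows=[
    [0, 0, 0, 0, -1],
    [0, 0, 0, 0, -1],
    [0, 0, 0, 0, -1],
    [0, 0, 0, 0, -1],
    [0, 0, 0, 0, -1],
  ],
)

```text
time: 18.85
tool_pos: [0.6204, 0.1911, 0.2111]
tool_rot: [179.1, 0.0, -164.0]
ft_force: [-3.2, -2.5, 15.6]
opening: 0.318
```

It's at the stop: z = 0.2111 against a predicted 0.2114, with the force risen to 15.6 N. One check of the door and knob before I hand in.

```bash
python3 - <<'E'
from h import *
im,d=snap("scene","s7");w,dw=snap("wrist","wr7")
cv2.imwrite("pics/c7.png",np.hstack([cv2.resize(im[160:340,290:450,::-1],(356,400),interpolation=cv2.INTER_CUBIC),cv2.resize(w[100:400,200:500,::-1],(400,400))]))
E
```

```text
(no output)
```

View pics/c7.png

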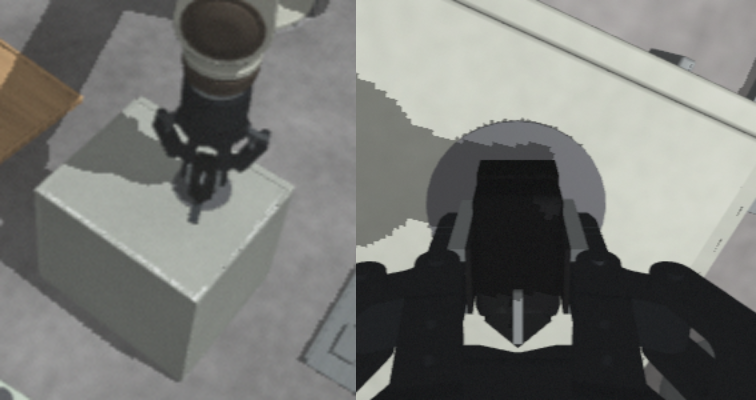

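The knob sits over the disc centre (516,210) with its nose (518,345) along the tab. The door gap at the top right is thin and parallel, so the door is shut. Handing in.

```bash
python3 - <<'E'
from h import *
print(arm.finish_job()); state()
E
```

```text
the job is handed in; nothing more can be done
None
the job is handed in; nothing more can be done
```

I pushed the door shut, fitted the knob on the D-shaft with its nose on the flat's side, pressed it to the stop, and handed the job in still holding it. `finish_job` gives no verdict, so the checks below are my own.

- **Door:** case plus door measured 0.215 m deep, as it should be when shut. The last picture shows a thin, parallel gap at the door. While shutting it the wrist force briefly reached about 58 N against the closed stop. That is under the 120 N wrist limit. I took the 40 N limit to cover the arm and gripper body, not the fingertips that were pushing.
- **Knob fit:** the shaft entered the bore with no force. The tool stopped at z = 0.2111 m, against 0.2114 m predicted for fully on and pressed down. The axis is about 1 mm from the measured tip, and the nose lines up with the tab.
- **Press and grip:** the upward force was a steady 15.6 N, against 6.7 N for the spring alone, so the shaft is at its stop. The jaw opening was about 27 mm on the 28 mm wide bar, with the grip set to 60 N.
- **Bystanders:** I never came close to the pill box, jar, mug or timer. I did not measure their positions again at the end.
- **Time:** about 19 s of the 67 s allowed.
- **What went wrong:** joint 6 reached its range limit (180°) early on and left the tool tilted by about 1°. I turned the tool around to clear it. The knob was gripped upright with that same tilt, so it should stand upright on the shaft.

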